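# Block a wire reel on its packing base with spacers and a wedge

### The arm

A 6-joint arm with a two-finger parallel gripper is mounted at the origin on the work surface. World frame = base frame: x ahead of the robot, y to its left, z up, the work surface at z = 0. Lengths are in mm, angles in rad, forces in N, time in s.
With the tool pointing down it reaches from about 250 to 775 mm from the base axis. Payload 8.9 kg.
Tool frame: the origin (TCP) lies midway between the tips of the shut fingers; the grasp point (between the pads) lies 19 mm behind it; y points along the fingers, x is the direction in which the jaws open and shut, and the axes are right-handed (so a half turn about y gives the same grasp; the last joint's range is limited). The gripper opens to 85 mm and grips with 20 to 120 N. Pads are 22 mm wide; open, the fingers measure 114 mm over their backs; the gripper's body (76 mm by 85 mm) begins 54 mm behind the grasp point. The pads swing forward as they close: fully open they stand 13 mm farther back than shut.
Start: joints at [-1.449, 0.291, -0.153, 1.127, 0, 1.431], TCP at [135.375, -507.245, 231.305] pointing down, gripper open.
Joint ranges: [-2.52, 2.52], [-0.91, 1.74], [-1.3, 1.37], [-1.96, 2.02], [-1.52, 1.47], [-3.14, 3.14]. Speed limits (rad/s): [2.22, 2.22, 2.79, 3.14, 3.14, 3.14].

### API

Orientations are given as a rotation vector (axis times angle).
In Python, from workcell import env, imaging gives the robot as it stands.
- The arm moves only by the shell command python3 -m pendant 'ROWS'. ROWS is JSON, one flat list of numbers, 7 for each row, row after row: the shift along the tool's x, y, z in cm, then the turn, a rotation vector about the tool's x, y, z in rad, then the opening, from 0 (shut) to 1 (fully open). In form: [x, y, z, rx, ry, rz, grip, x, y, z, rx, ry, rz, grip, ...]. A call has 1 to 12 rows; each row shifts and turns the pose as measured when the row begins, along the tool's axes as they then stand; what a row does not reach is not made up. A row lasts 1/10 s, in which the tool goes at most 50 mm and 8.59 degrees, less where a joint would pass 70% of its speed; a pose out of reach is approached as far as the arm can. A call is refused whole if a number of a shift passes 5 or a number of a turn 0.15, either way. A call with a gripper value outside its range is refused whole. The fingers move at their own pace and stop on an object; the grip force is fixed at half the most. Time passes only in rows, so rows that do not move let the fingers close. It gives the time, the measured TCP pose, the force and the opening at its end, in the units of the state.
- env.get_state(): the state, without advancing time (a new reading comes with each control period).
- imaging.get_image(name): name is "scene" or "top" or "wrist"; returns (picture, depth): 384x512x3 uint8, blue, green, red; 384x512 float32, mm along the optical axis (not along the pixel's ray), 0 where there is no reading.
- imaging.get_calibration(name): a dict with "fx", "fy", "cx", "cy" (pixels), "R" (3x3) and "t" (3): a world point X has camera coordinates R X + t. Camera axes: x right, y down, z forward; pixel columns grow to the right and rows downward; lengths in mm; the calibration is good to about 2 mm. A picture is of the moment at which its call begins: read the wrist's pose just before it. get_calibration takes no time and is no camera call; for the wrist camera it gives the pose at the moment of the call.
- env.hand_in(): hands the job in, once; it reports no verdict.
The state is a dict: "time": time; "joint_positions": joint angles; "qvel": joint speeds; "effort": joint torques, N m; "tcp_pos": TCP position; "tool_rot": TCP orientation; "contact_force": force on the tool from outside, world axes, zero at the start; "torque": the same for the moment, N m; "width": opening from 0.0 (shut) to 1.0 (fully open).
Only numpy, scipy, OpenCV 4.12 (cv2) and the standard library are available. Lean on these libraries where they do the work, as an engineer would, in place of code of your own. Each camera call takes 0.05 s, during which the arm holds its last target.

### The job

Slide the big reel of copper wire up off its spindle and stand it upright in the channel of the packing base, up against the end block. Then fill the gap between the reel and the stop block: stand loose wooden spacers in the channel behind the reel, as many as it takes, and push the wooden wedge, thin end first and lying level on the two rails, in between the last spacer and the stop block until you feel the whole row go tight against the end block. Finish while still holding the wedge by its butt and pressing it in, so that the row stays tight; do not let go, and leave the other things on the bench where they are.

Things in the scene. Friction and masses are not known exactly. Their poses are not given: they have to be found in the camera images.
- cradle: Wooden packing base, fixed, turned up to 12 degrees. Plywood deck 150 (x) x 236 (y) mm, its top 30 mm above the origin. A 66 mm wide channel runs along y between two rails (see channel). Reel and spacers stand on the deck in the channel, the end block at its +y end, the stop block nearer its -y end. Origin: on the bench, under the channel's centre line; +x points away from the robot.
- channel (a point): Point on the packing base's frame at x = 0, y = 0, level with the rail tops, 45 mm above the bench. The two rails run along y from -88 to +112 mm; each is 16 mm wide and stands 15 mm above the deck, inner faces at x = -33 and +33 mm. The wedge goes in across the channel along +x, from the robot's side, lying on the rail tops.
- end_block: Fixed wooden end block in the channel, 50 (x) x 30 (y) x 50 (z) mm. Origin: centre of its underside, on the deck, always at x = 0, y = +90 mm of the packing base and square to it, so that its face towards the reel is at y = +75 mm of the packing base (15 mm to the -y side of its origin).
- stop_block: Wooden stop block screwed down in the channel, square to it, 50 (x) x 30 (y) x 42 (z) mm. Origin: centre of its underside, on the deck, at x = 0 and y = -26 to -48 mm of the packing base (differs from job to job). Its face towards the reel is 15 mm to the +y side. With the reel against the end block, 26 to 48 mm are left between reel and this face, too much for the wedge without a spacer.
- stand: Reel stand, fixed: dark wooden board 200 (x) x 90 (y) x 18 (z) mm with two upright wooden spindles of 12 mm diameter at x = -50 and x = +50 mm, y = 0, their tips 98 mm above the origin. Origin: centre of its underside.
- reel: Big reel of copper wire with black flanges, 60 mm diameter, 60 mm high, with an 18 mm bore, standing on one of the two spindles (either one), 350 to 700 g. Both flanges are 5 mm thick; it can be gripped across its diameter near its top. Origin: centre of its underside, z up. The spindle rises 20 mm out of its top.
- spacer1: Loose wooden spacer, 60 (x) x 12 (y) x 42 (z) mm, standing on its long edge on the bench, as it must stand in the channel (60 mm across the channel, 12 mm along it). Origin: centre of its underside. It can be gripped over its two ends, 60 mm apart, near its top, so that the fingers stay out of the gap.
- spacer2: A second spacer, the same as spacer1.
- spacer3: A third spacer, the same as spacer1. One or two spacers are normally enough.
- wedge: Wooden wedge lying on its side, as it will lie on the rails; 200 mm long, 26 mm high. Butt (grip it here): 40 (x) x 31.6 (y) mm block, x = -20 to 20 mm. It then tapers evenly along +x to a 6 mm nose at x = 180 mm (0.16 mm per mm). The face at y = -15.8 mm is straight and goes along the stop block; the sloping face goes along the spacer, which turns to it. Origin: centre of the butt's underside.
- wedge_nose (a point): Middle of the lower edge of the wedge's thin end (x = +180, y = -12.8, z = 0 mm on the wedge).
- small_reel: Bystander: small reel of steel wire, 42 mm diameter, 34 mm high, on the other spindle. Origin: centre of its underside.
- tape_roll: Bystander: roll of packing tape lying flat, 96 mm diameter, 48 mm high.
- jar: Bystander: glass jar with a steel lid, 64 mm diameter, 85 mm high.
- screwdriver: Bystander: screwdriver, 200 mm long.
- screw_tin: Bystander: open flat tin of screws, 100 x 75 x 30 mm.
- offcut: Bystander: flat wooden offcut, 30 x 75 x 20 mm.
- secateurs: Bystander: closed garden secateurs, lying flat, about 190 mm long.
Not all that is in view belongs to the job. Of the things shaped like the wedge, the wooden one is meant.

How it is judged (in metres and radians):
On the way, in this order (a step that is already met when the one before it is completed fails the run):
1. the big reel has been slid up off its spindle (z of reel in the frame of stand above 0.099 m), for 0.05 s.
2. the big reel stands upright on the deck in the channel (x of reel in the frame of cradle between -0.006 and 0.006 m and z of reel in the frame of cradle below 0.034 m and y of reel in the frame of cradle between 0.005 and 0.06 m and angle between reel's own z axis and vertical below 0.1 rad), for 0.2 s.
At the end, for the whole second after the job is handed in: Reel upright on the deck in the channel, pressed on the end block (over 1 N) by a spacer standing on the deck (over 2 N); wedge level on the rails, nose past the channel's centre line, pressing on the stop block (over 2 N) and still gripped (over 2 N); fingers off reel and spacers (all of step 2 and y of reel in the frame of cradle above 0.04 m and ((contact force between spacer1 and reel above 2 N and angle between spacer1's own z axis and vertical below 0.15 rad and z of spacer1 in the frame of cradle below 0.035 m) or (contact force between spacer2 and reel above 2 N and angle between spacer2's own z axis and vertical below 0.15 rad and z of spacer2 in the frame of cradle below 0.035 m) or (contact force between spacer3 and reel above 2 N and angle between spacer3's own z axis and vertical below 0.15 rad and z of spacer3 in the frame of cradle below 0.035 m)) and contact force between reel and end_block above 1 N and contact force between wedge and stop_block above 2 N and x of wedge_nose in the frame of cradle above 0 m and z of wedge_nose in the frame of cradle between 0.04 and 0.056 m and angle between wedge's own z axis and vertical below 0.12 rad and contact force between the fingers and wedge above 2 N and contact force between the fingers and reel below 0.5 N and contact force between the fingers and spacer1 below 0.5 N and contact force between the fingers and spacer2 below 0.5 N and contact force between the fingers and spacer3 below 0.5 N); the arm keeps its last pose, push and grip.
It fails at once if a thing that is not part of the job is knocked about (moved more than 30 mm) (distance of any of small_reel, tape_roll, jar, screwdriver, screw_tin, offcut, secateurs from where it was at the start of the episode above 0.03 m).
It also fails if it takes over 72 s, if anything falls off the work surface, if the arm or the gripper's body presses on something with over 40 N, if the wrist force passes 120 N, or if a joint passes its speed limit or range.

## Working session

There is one attempt and no reset: what is moved stays moved. The work goes in short steps, Python scripts to look and compute and a shell command to move; the robot and the scene stay as the last step left them, time stands still between calls to the robot, and variables do not carry over. Pictures are saved under pics/ and viewed, and the job is handed in when it is done.

```bash
ls; mkdir -p pics; python3 - <<'E'
from workcell import env, imaging
import cv2,numpy as np
print(env.get_state())
for n in ("scene","top","wrist"):
    p,d=imaging.get_image(n); cv2.imwrite(f"pics/{n}0.png",p); np.save(f"pics/{n}0.npy",d)
    print(n,imaging.get_calibration(n))
E
```

```text
pics
{'time': 0.0, 'joint_positions': array([-1.44927568e+00,  2.91267433e-01, -1.54083803e-01,  1.12668672e+00,
       -4.18774891e-06,  1.43148854e+00]), 'qvel': array([ 0.00019144, -0.00240466, -0.00138392, -0.00011164, -0.00023652,
       -0.00041707]), 'effort': array([-1.67370727e-03, -5.37144756e+01,  3.31368542e+01,  1.60669175e-02,
       -2.17792240e-04,  6.68857140e-06]), 'tcp_pos': array([ 135.33589095, -506.83305768,  230.75483789]), 'tool_rot': array([-1.32045346,  1.01553055, -1.01407599]), 'contact_force': array([ 0.6689326 , -0.15520996, -0.14318787]), 'torque': array([-0.03813649,  0.01439961, -0.01208048]), 'width': 0.9959885161461118}
scene {'fx': 388.59261502333715, 'fy': 388.59261502333715, 'cx': 252.21541126512426, 'cy': 190.24883748316387, 'R': array([[-0.42551917,  0.90476433, -0.01830135],
       [ 0.55934942,  0.24706193, -0.79125763],
       [-0.71138011, -0.34693214, -0.61120899]]), 't': array([ 250.35750891, -209.7136503 , 1311.83743887])}
top {'fx': 360.20137532318256, 'fy': 360.20137532318256, 'cx': 253.5750236483599, 'cy': 192.10979455760076, 'R': array([[ 0.00791817, -0.99994222,  0.00727024],
       [-0.9910931 , -0.00881422, -0.13287882],
       [ 0.13293523, -0.00615333, -0.99110563]]), 't': array([ -54.1082423 ,  498.14329788, 1112.77986233])}
wrist {'fx': 318.50449282528996, 'fy': 318.50449282528996, 'cx': 253.99759129309155, 'cy': 192.21362212471234, 'R': array([[ 0.25810095, -0.96611677, -0.00150988],
       [-0.9208484 , -0.24647956,  0.30213581],
       [-0.29227063, -0.07659117, -0.95326369]]), 't': array([-525.35877868,  -39.31102342,  380.28178939])}
```

View pics/scene0.png

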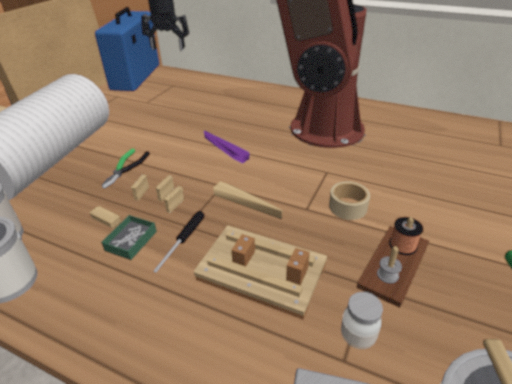

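View pics/top0.png

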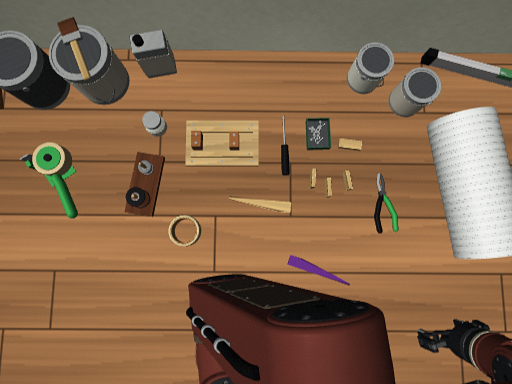

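View pics/wrist0.png

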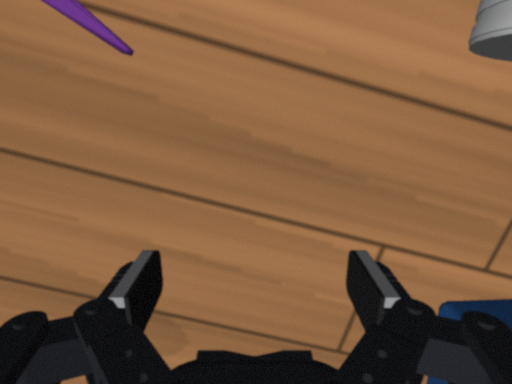

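```bash
cat > h.py <<'E'
from workcell import env, imaging
import cv2,numpy as np
from scipy.spatial.transform import Rotation as Ro
def ray(c,u,v,z):
    k=imaging.get_calibration(c) if isinstance(c,str) else c
    R,t=k["R"],k["t"]; o=-R.T@t
    d=R.T@np.array([(u-k["cx"])/k["fx"],(v-k["cy"])/k["fy"],1.0])
    return o+d*(z-o[2])/d[2]
def proj(c,X):
    k=imaging.get_calibration(c) if isinstance(c,str) else c
    p=k["R"]@np.asarray(X,float)+k["t"]; return np.array([p[0]/p[2]*k["fx"]+k["cx"],p[1]/p[2]*k["fy"]+k["cy"]])
def cloud(c,d):
    k=imaging.get_calibration(c) if isinstance(c,str) else c
    v,u=np.indices(d.shape); P=np.stack([(u-k["cx"])/k["fx"]*d,(v-k["cy"])/k["fy"]*d,d],-1)
    return (P-k["t"])@k["R"]
def st():
    s=env.get_state(); R=Ro.from_rotvec(s["tool_rot"]).as_matrix()
    return s,s["tcp_pos"],R
E
python3 - <<'E'
from h import *
p=cv2.imread("pics/top0.png")
c=cv2.resize(p[95:225,110:375],None,fx=3,fy=3,interpolation=cv2.INTER_CUBIC); cv2.imwrite("pics/topc.png",c)
p=cv2.imread("pics/scene0.png")
c=cv2.resize(p[120:330,80:440],None,fx=2.2,fy=2.2,interpolation=cv2.INTER_CUBIC); cv2.imwrite("pics/scc.png",c)
s,t,R=st(); print(t,R)
E
```

```text
[ 135.337562   -506.91238009  230.86655069] [[ 2.57844272e-01 -1.10890645e-04  9.66186483e-01]
 [-9.66185964e-01  1.01315329e-03  2.57844250e-01]
 [-1.00748753e-03 -9.99999481e-01  1.54094788e-04]]
```

View pics/topc.png

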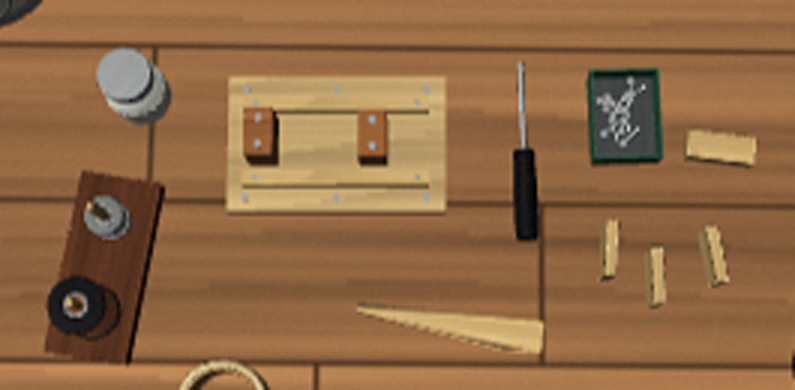

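View pics/scc.png

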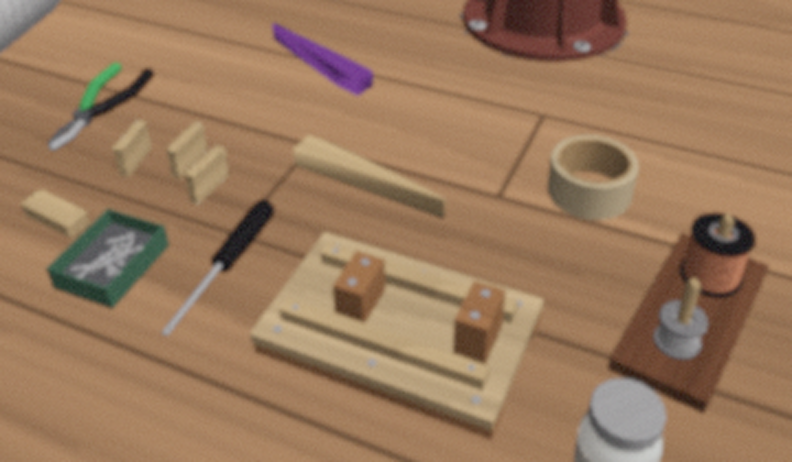

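```bash
python3 - <<'E'
from h import *
np.set_printoptions(precision=1,suppress=True)
k=imaging.get_calibration("top"); print("cam",-k["R"].T@k["t"])
f=lambda a,b,z:ray(k,110+(a+.5)/3-.5,95+(b+.5)/3-.5,z)
for n,z,pts in [("deck",30,[(229,77),(447,77),(447,213),(228,213)]),("end",80,[(245,108),(272,108),(272,155),(244,154)]),("stop",72,[(360,110),(386,110),(386,156),(359,155)]),
 ("reeltop",78,[(76,305)]),("small",52,[(106,219)]),("wedge",26,[(357,307),(544,323),(543,354)]),("stand",18,[(82,171),(164,184),(128,362),(45,350)])]:
    print(n); print(np.array([f(a,b,z)for a,b in pts]))
p=cv2.imread("pics/top0.png");d=np.load("pics/top0.npy");P=cloud(k,d);hsv=cv2.cvtColor(p,cv2.COLOR_BGR2HSV)
def seg(u0,u1,v0,v1,z0,z1,n):
    Q=P[v0:v1,u0:u1].reshape(-1,3); Q=Q[(Q[:,2]>z0)&(Q[:,2]<z1)]
    r=cv2.minAreaRect(Q[:,:2].astype(np.float32)); print(n,len(Q),"mean",Q.mean(0),"rect",r[0],r[1],r[2])
seg(180,262,115,170,22,38,"deck");seg(190,203,128,150,72,90,"end");seg(226,242,128,150,64,82,"stop")
seg(224,296,190,220,20,34,"wedge")
for i,u in enumerate((313,329,348)): seg(u-8,u+8,165,200,34,50,f"sp{i}")
seg(122,145,182,212,70,88,"reel");seg(120,170,150,216,12,24,"stand"); seg(135,155,158,180,45,60,"small")
seg(165,202,214,250,40,56,"tape");seg(140,168,108,138,75,95,"jar")
E
```

```text
cam [ 346.2  -42.9 1169.5]
deck
[[734.2 173.2  30. ]
 [736.7 -64.8  30. ]
 [585.2 -65.7  30. ]
 [583.  169.3  30. ]]
end
[[684.  146.   80. ]
 [684.3 118.   80. ]
 [634.1 116.6  80. ]
 [634.9 145.6  80. ]]
stop
[[685.5  27.   72. ]
 [685.8  -0.2  72. ]
 [636.3  -0.9  72. ]
 [637.1  27.2  72. ]]
reeltop
[[476.4 311.3  78. ]]
small
[[570.8 293.   52. ]]
wedge
[[ 483.1   29.5   26. ]
 [ 467.7 -169.7   26. ]
 [ 434.7 -168.5   26. ]]
stand
[[630.6 331.9  18. ]
 [617.  242.1  18. ]
 [423.  272.5  18. ]
 [435.  361.2  18. ]]
deck 2228 mean [655.8  49.7  29.7] rect (659.873779296875, 55.10945129394531) (150.8214111328125, 236.6461944580078) 0.513444721698761
end 160 mean [659.1 132.4  79.6] rect (659.2516479492188, 132.3512725830078) (49.79920959472656, 29.123350143432617) 1.5091800689697266
stop 159 mean [659.6  14.6  71.4] rect (659.5794677734375, 14.595186233520508) (50.304527282714844, 28.481536865234375) 1.0777215957641602
wedge 424 mean [462.6 -89.9  25.2] rect (461.1725158691406, -68.95742797851562) (197.89886474609375, 31.79117774963379) 84.92002868652344
sp0 76 mean [ 545.2 -239.5  
[... 363 characters left out ...]
) 10.024304389953613
reel 281 mean [475.  311.   77.4] rect (475.9311218261719, 311.99822998046875) (58.25285339355469, 55.85414505004883) 0.6016317009925842
stand 1202 mean [529.7 298.2  17.6] rect (524.990478515625, 304.40899658203125) (91.85638427734375, 200.2786102294922) 80.900634765625
small 101 mean [572.9 294.3  51.6] rect (574.2144165039062, 296.1667785644531) (36.60535430908203, 37.77067947387695) 45.86332321166992
tape 297 mean [374.  166.5  47.2] rect (373.6864318847656, 166.79562377929688) (92.52313995361328, 95.46332550048828) 0.7370703816413879
jar 261 mean [715.7 271.8  83.9] rect (716.1528930664062, 272.2658996582031) (54.07375717163086, 53.269676208496094) 47.26925277709961
```

```bash
cat >> h.py <<'E'
def plan(*wps,step=48.,turn=0.145,grip=1):
    """wps: (x,y,z,yaw_deg of tool x). prints suggested rows"""
    s,p,R=st(); np.set_printoptions(suppress=True)
    for (x,y,z,yw) in wps:
        c,sn=np.cos(np.radians(yw)),np.sin(np.radians(yw))
        T=np.array([[c,sn,0],[0,0,-1],[-sn,0,0]]).T.astype(float)
        X=np.array([c,sn,0]);Y=np.array([0,0,-1.]);T=np.stack([X,Y,np.cross(X,Y)],1)
        w=Ro.from_matrix(R.T@T).as_rotvec(); dp=np.array([x,y,z])-p
        n=int(max(np.ceil(np.linalg.norm(dp)/step),np.ceil(np.abs(w).max()/turn),1))
        for i in range(n):
            a=np.round(R.T@(dp/n)/10,2); b=np.round(w/n,3); print(*a,*b,grip,sep=",")
            p=p+R@a*10; R=R@Ro.from_rotvec(b).as_matrix()
        print("--")
E
python3 - <<'E'
from h import *
plan((476,311.5,231,0))
E
```

```text
-3.7,0.0,2.84,-0.0,-0.069,-0.0,1
-3.49,0.0,3.09,-0.0,-0.069,-0.0,1
-3.27,0.0,3.32,-0.0,-0.069,-0.0,1
-3.04,0.0,3.54,-0.0,-0.069,-0.0,1
-2.78,0.0,3.74,-0.0,-0.069,-0.0,1
-2.52,0.0,3.93,-0.0,-0.069,-0.0,1
-2.24,0.0,4.09,-0.0,-0.069,-0.0,1
-1.96,0.0,4.24,-0.0,-0.069,-0.0,1
-1.66,0.0,4.36,-0.0,-0.069,-0.0,1
-1.35,0.0,4.46,-0.0,-0.069,-0.0,1
-1.04,0.0,4.55,-0.0,-0.069,-0.0,1
-0.73,0.0,4.61,-0.0,-0.069,-0.0,1
-0.41,0.0,4.65,-0.0,-0.069,-0.0,1
-0.09,0.0,4.66,-0.0,-0.069,-0.0,1
0.24,0.0,4.66,-0.0,-0.069,-0.0,1
0.56,0.0,4.63,-0.0,-0.069,-0.0,1
0.87,0.0,4.58,-0.0,-0.069,-0.0,1
1.19,0.0,4.51,-0.0,-0.069,-0.0,1
1.5,0.0,4.42,-0.0,-0.069,-0.0,1
--
```

```bash
python3 -m pendant '[-3.7,0,2.8,0,-0.07,0,1, -3.5,0,3.1,0,-0.07,0,1, -3.3,0,3.3,0,-0.07,0,1, -3,0,3.5,0,-0.07,0,1, -2.8,0,3.7,0,-0.07,0,1, -2.5,0,3.9,0,-0.07,0,1, -2.2,0,4.1,0,-0.07,0,1, -2,0,4.2,0,-0.07,0,1, -1.7,0,4.4,0,-0.07,0,1, -1.4,0,4.5,0,-0.07,0,1]'; python3 - <<'E'
from h import *
plan((476,311.5,215,0))
E
```

```text
time: 1.15
tcp_pos: [308.8, -63.3, 229.0]
tool_rot: [-1.519, 0.465, -0.468]
contact_force: [0.2, -0.8, -0.6]
width: 1.0
-0.8,0.16,4.49,-0.0,-0.066,0.0,1
-0.5,0.16,4.53,-0.0,-0.066,0.0,1
-0.2,0.16,4.56,-0.0,-0.066,0.0,1
0.1,0.16,4.56,-0.0,-0.066,0.0,1
0.4,0.16,4.54,-0.0,-0.066,0.0,1
0.7,0.16,4.51,-0.0,-0.066,0.0,1
1.0,0.16,4.45,-0.0,-0.066,0.0,1
1.29,0.16,4.37,-0.0,-0.066,0.0,1
1.57,0.16,4.28,-0.0,-0.066,0.0,1
--
```

```bash
python3 -m pendant '[-0.8,0.2,4.5,0,-0.066,0,1, -0.5,0.2,4.5,0,-0.066,0,1, -0.2,0.2,4.5,0,-0.066,0,1, 0.1,0.2,4.5,0,-0.066,0,1, 0.4,0.2,4.5,0,-0.066,0,1, 0.7,0.2,4.5,0,-0.066,0,1, 1,0.2,4.5,0,-0.066,0,1, 1.3,0.2,4.4,0,-0.066,0,1, 1.5,0.2,4.3,0,-0.066,0,1, 0,0,0,0,0,0,1]'; python3 - <<'E'
from h import *
plan((476,311.5,215,0))
k=imaging.get_calibration("wrist")
p,d=imaging.get_image("wrist"); cv2.imwrite("pics/w1.png",p);np.save("pics/w1.npy",d)
P=cloud(k,d);s,t,R=st();np.set_printoptions(precision=1,suppress=True);print(t,R)
Q=P.reshape(-1,3)
m=(Q[:,2]>72)&(Q[:,2]<84)&(np.hypot(Q[:,0]-476,Q[:,1]-311)<45)
c,r=cv2.minEnclosingCircle(Q[m][:,:2].astype(np.float32));print(c,r,np.median(Q[m][:,2]),m.sum())
E
```

```text
time: 2.15
tcp_pos: [473.3, 336.5, 209.4]
tool_rot: [-1.571, -0.031, 0.022]
contact_force: [0.2, -0.8, -0.1]
width: 1.001
0.19,-0.56,-2.51,0.0,0.033,0.006,1
--
[472.3 334.5 209.5] [[ 1.  0. -0.]
 [ 0. -0.  1.]
 [ 0. -1. -0.]]
(476.5417175292969, 311.0408935546875) 29.806852340698242 78.11566495380146 2906
```

View pics/w1.png

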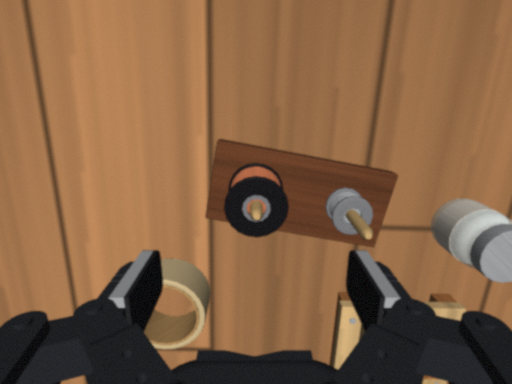

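```bash
python3 -m pendant '[0.4,0,-2.4,0,0.02,0,1, 0,1,0,0,0,0,1,0,4,0,0,0,0,1,0,4,0,0,0,0,1,0,2,0,0,0,0,1,0,0,0,0,0,0,1]'; python3 - <<'E'
from h import *
plan((476.3,311.2,48,0))
E
```

```text
time: 2.8
tcp_pos: [475.9, 306.5, 96.1]
tool_rot: [-1.573, -0.008, 0.001]
contact_force: [0.0, 0.5, 0.5]
width: 1.003
0.01,2.4,0.24,0.001,0.003,0.002,1
0.02,2.4,0.24,0.001,0.003,0.002,1
--
```

```bash
python3 -m pendant '[0,1.5,0.4,0,0,0,1,0,1.5,0.1,0,0,0,1,0,1,0,0,0,0,1,0,0.8,0,0,0,0,1,0,0,0,0,0,0,1]'; python3 - <<'E'
from h import *
plan((476.3,311.2,48,0))
k=imaging.get_calibration("wrist")
p,d=imaging.get_image("wrist"); cv2.imwrite("pics/w2.png",p)
E
```

```text
time: 3.3
tcp_pos: [477.1, 310.5, 50.6]
tool_rot: [-1.572, -0.008, -0.004]
contact_force: [-0.8, -0.3, -0.6]
width: 0.997
-0.08,0.25,0.07,0.001,0.003,0.008,1
--
```

View pics/w2.png

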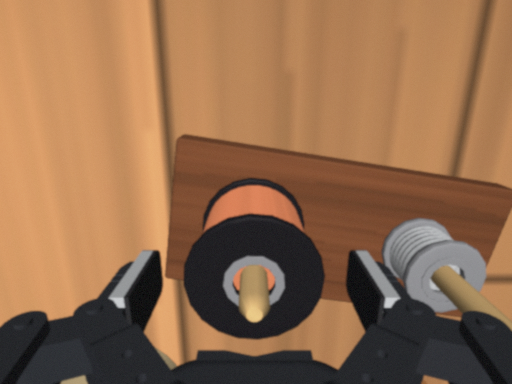

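```bash
python3 -m pendant '[-0.1,0.3,0.1,0,0,0,1,0,0,0,0,0,0,0.8,0,0,0,0,0,0,0.5,0,0,0,0,0,0,0.4,0,0,0,0,0,0,0.4,0,0,0,0,0,0,0.4,0,0,0,0,0,0,0.4]'; python3 - <<'E'
from h import *
s,t,R=st(); print(t,s["width"],s["contact_force"])
k=imaging.get_calibration("wrist")
p,d=imaging.get_image("wrist"); cv2.imwrite("pics/w3.png",p)
E
```

```text
time: 4.05
tcp_pos: [477.4, 312.3, 50.2]
tool_rot: [-1.57, -0.011, -0.006]
contact_force: [0.8, 0.2, -0.1]
width: 0.687
[477.41844059 312.27278374  50.19814864] 0.6869765373212433 [ 0.84135398  0.18470874 -0.11267313]
```

View pics/w3.png

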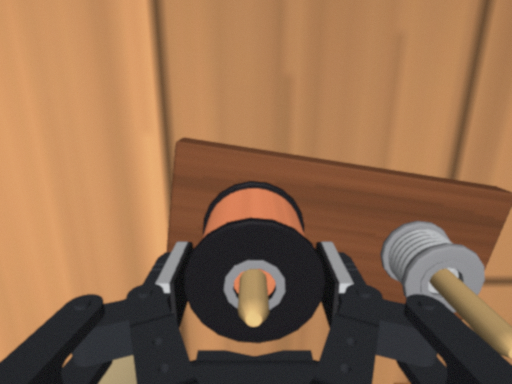

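```bash
python3 -m pendant '[0,-1,0,0,0,0,0.4,0,-2,0,0,0,0,0.4,0,-2,0,0,0,0,0.4,0,-2,0,0,0,0,0.4,0,-2,0,0,0,0,0.4,0,-2,0,0,0,0,0.4,0,-2,0,0,0,0,0.4,0,0,0,0,0,0,0.4]'; python3 - <<'E'
from h import *
k=imaging.get_calibration("wrist")
s,t,R=st(); print(t,R)
p,d=imaging.get_image("wrist"); cv2.imwrite("pics/w4.png",p)
plan((659.5,83,185,0.3))
E
```

```text
time: 4.9
tcp_pos: [474.1, 311.3, 186.2]
tool_rot: [-1.572, -0.008, -0.003]
contact_force: [0.2, -0.2, -5.2]
width: 0.688
[474.05040871 311.25020809 186.20630395] [[ 0.99997335  0.00672975 -0.002831  ]
 [ 0.00283937 -0.00123397  0.99999521]
 [ 0.00672623 -0.99997659 -0.00125305]]
2.65,0.02,-3.26,0.0,-0.0,0.001,1
2.65,0.01,-3.26,0.0,-0.0,0.001,1
2.65,0.01,-3.26,0.0,-0.0,0.001,1
2.65,0.01,-3.26,0.0,-0.0,0.001,1
2.65,0.0,-3.26,0.0,-0.0,0.001,1
2.65,0.0,-3.26,0.0,-0.0,0.001,1
2.65,-0.0,-3.26,0.0,-0.0,0.001,1
--
```

View pics/w4.png

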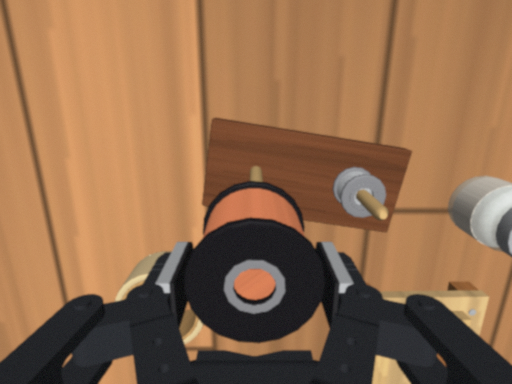

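```bash
python3 -m pendant '[2.6,0,-3.2,0,0,0,0.4,2.6,0,-3.2,0,0,0,0.4,2.6,0,-3.2,0,0,0,0.4,2.6,0,-3.2,0,0,0,0.4,2.6,0,-3.2,0,0,0,0.4,2.6,0,-3.2,0,0,0,0.4,2.2,0,-2.6,0,0,0,0.4,0,0,0,0,0,0,0.4,0,0,0,0,0,0,0.4]'; python3 - <<'E'
from h import *
plan((659.5,84.5,150,0.3))
p,d=imaging.get_image("top"); cv2.imwrite("pics/t1.png",cv2.resize(p[95:225,110:375],None,fx=3,fy=3))
E
```

```text
time: 5.85
tcp_pos: [651.3, 84.6, 170.4]
tool_rot: [-1.574, 0.006, 0.016]
contact_force: [0.4, 0.4, -6.0]
width: 0.687
0.85,2.03,-0.01,0.004,0.001,-0.014,1
--
```

View pics/t1.png

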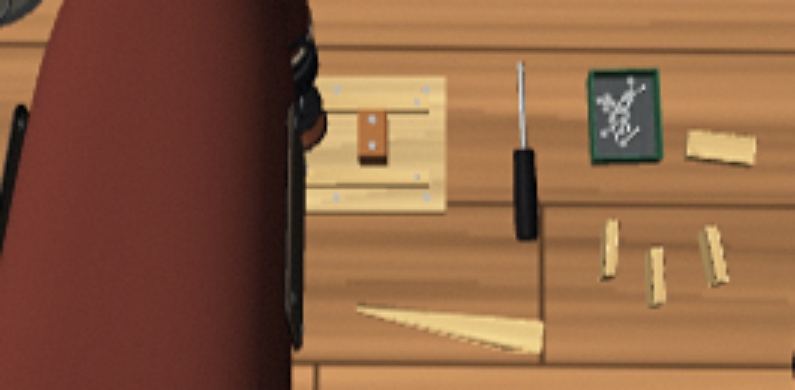

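```bash
python3 -m pendant '[0.85,1,0,0,0,-0.014,0.4,0,2,0,0,0,0,0.4,0,2,0,0,0,0,0.4,0,2,0,0,0,0,0.4,0,0.5,0,0,0,0,0.4,0,0,0,0,0,0,0.4]'; python3 - <<'E'
from h import *
plan((659.5,84.5,62,0.3))
p,d=imaging.get_image("scene"); cv2.imwrite("pics/s1.png",cv2.resize(p[150:330,160:440],None,fx=2.5,fy=2.5))
E
```

```text
time: 6.5
tcp_pos: [654.9, 88.7, 91.1]
tool_rot: [-1.578, -0.007, 0.012]
contact_force: [1.6, -5.4, -3.3]
width: 0.683
0.46,2.91,-0.4,0.007,0.007,-0.003,1
--
```

View pics/s1.png

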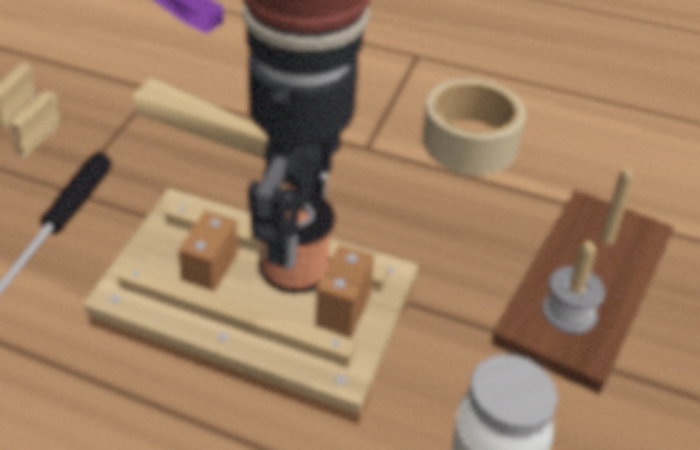

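```bash
python3 -m pendant '[0.4,0,-0.5,0.007,0.005,0,0.4,0,0,0,0,0,0,0.4,0,0,0,0,0,0,0.4]'; python3 - <<'E'
from h import *
plan((659.5,84.5,62,0.3))
E
```

```text
time: 6.85
tcp_pos: [658.7, 85.5, 92.4]
tool_rot: [-1.569, -0.004, 0.01]
contact_force: [-0.0, 0.0, -4.9]
width: 0.689
0.09,3.04,-0.1,-0.002,0.004,-0.003,1
--
```

```bash
python3 -m pendant '[0.15,0.8,-0.2,0,0,0,0.4,0.05,0.8,-0.1,0,0,0,0.4,0.05,0.6,-0.1,0,0,0,0.4,0,0,0,0,0,0,0.4]'; python3 - <<'E'
from h import *
plan((659.5,84.5,62,0.3))
E
```

```text
time: 7.25
tcp_pos: [661.3, 81.9, 68.7]
tool_rot: [-1.568, -0.005, 0.01]
contact_force: [-0.7, 0.4, -4.7]
width: 0.689
-0.18,0.67,0.26,-0.003,0.004,-0.003,1
--
```

```bash
python3 -m pendant '[-0.15,0.3,0.2,0,0.004,0,0.4,0,0.3,0,0,0,0,0.4,0,0.1,0,0,0,0,0.4,0,0,0,0,0,0,0.4]'; python3 - <<'E'
from h import *
plan((659.5,84.5,62,0.3))
E
```

```text
time: 7.65
tcp_pos: [660.2, 84.3, 62.9]
tool_rot: [-1.568, -0.003, 0.005]
contact_force: [0.0, 0.5, -5.3]
width: 0.69
-0.07,0.09,0.02,-0.003,-0.0,-0.001,1
--
```

```bash
python3 -m pendant '[0,0.2,0,0,0,0,0.4,0,0.1,0,0,0,0,0.4,0,0,0,0,0,0,0.4,0,0,0.3,0,0,0,0.4,0,0,0.2,0,0,0,0.4]'; python3 - <<'E'
from h import *
plan((659.5,84.5,62,0.3))
E
```

```text
time: 8.15
tcp_pos: [661.6, 88.3, 62.4]
tool_rot: [-1.571, -0.006, 0.001]
contact_force: [-2.7, -10.9, 1.2]
width: 0.691
-0.21,0.04,-0.37,-0.0,-0.001,0.003,1
--
```

```bash
python3 -m pendant '[0,0,0,0,0,0,1,0,0,0,0,0,0,1,0,0,0,0,0,0,1,0,0,0,0,0,0,1,0,-3,0,0,0,0,1,0,-4,0,0,0,0,1,0,-4,0,0,0,0,1,0,0,0,0,0,0,1]'; python3 - <<'E'
from h import *
np.set_printoptions(precision=1,suppress=True)
k=imaging.get_calibration("wrist")
p,d=imaging.get_image("wrist"); cv2.imwrite("pics/w5.png",p)
Q=cloud(k,d).reshape(-1,3)
def seg(x0,x1,y0,y1,z0,z1,n):
    m=(Q[:,2]>z0)&(Q[:,2]<z1)&(Q[:,0]>x0)&(Q[:,0]<x1)&(Q[:,1]>y0)&(Q[:,1]<y1)
    if m.sum()<5: print(n,m.sum());return
    print(n,m.sum(),cv2.minAreaRect(Q[m][:,:2].astype(np.float32)),np.median(Q[m][:,2]))
seg(620,700,45,117,86,95,"reel");seg(630,690,110,160,75,84,"end");seg(630,690,-10,35,68,76,"stop")
plan((545.3,-239.6,190,-4.5))
E
```

```text
time: 8.95
tcp_pos: [661.1, 89.6, 175.4]
tool_rot: [-1.569, -0.006, 0.003]
contact_force: [0.9, 1.3, -0.0]
width: 0.999
reel 4185 ((661.4293823242188, 86.64222717285156), (58.551544189453125, 59.196807861328125), 31.178281784057617) 90.10318216655324
end 2741 ((660.5300903320312, 131.34642028808594), (50.129920959472656, 30.30211067199707), 0.23964054882526398) 80.16065472731994
stop 1821 ((661.6712646484375, 13.420391082763672), (49.97959518432617, 31.718835830688477), 0.3367204964160919) 72.09357202872035
-1.45,-0.22,-4.11,-0.0,0.01,-0.0,1
-1.41,-0.22,-4.12,-0.0,0.01,-0.0,1
-1.37,-0.22,-4.13,-0.0,0.01,-0.0,1
-1.33,-0.22,-4.15,-0.0,0.01,-0.0,1
-1.29,-0.22,-4.16,-0.0,0.01,-0.0,1
-1.25,-0.22,-4.17,-0.0,0.01,-0.0,1
-1.21,-0.22,-4.19,-0.0,0.01,-0.0,1
-1.16,-0.22,-4.2,-0.0,0.01,-0.0,1
--
```

View pics/w5.png

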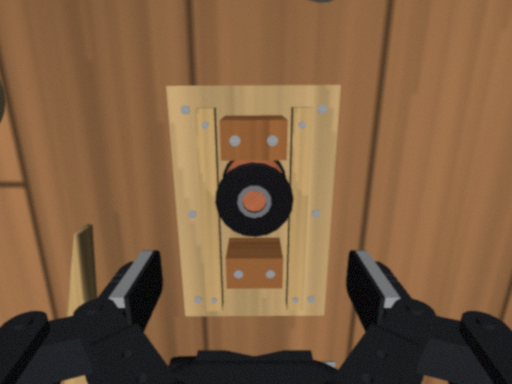

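```bash
python3 -m pendant '[-1.4,0,-4.1,0,0.01,0,1,-1.4,0,-4.1,0,0.01,0,1,-1.4,0,-4.1,0,0.01,0,1,-1.3,0,-4.1,0,0.01,0,1,-1.3,0,-4.1,0,0.01,0,1,-1.2,0,-4.1,0,0.01,0,1,-1.2,0,-4.1,0,0.01,0,1,-1,0,-3,0,0,0,1,0,0,0,0,0,0,1,0,0,0,0,0,0,1]'; python3 - <<'E'
from h import *
np.set_printoptions(precision=1,suppress=True)
k=imaging.get_calibration("wrist")
p,d=imaging.get_image("wrist"); cv2.imwrite("pics/w6.png",p)
Q=cloud(k,d).reshape(-1,3)
def seg(x0,x1,y0,y1,z0,z1,n):
    m=(Q[:,2]>z0)&(Q[:,2]<z1)&(Q[:,0]>x0)&(Q[:,0]<x1)&(Q[:,1]>y0)&(Q[:,1]<y1)
    if m.sum()<5: print(n,m.sum());return
    print(n,m.sum(),cv2.minAreaRect(Q[m][:,:2].astype(np.float32)),np.median(Q[m][:,2]))
seg(500,590,-262,-218,36,48,"sp0");seg(470,560,-310,-268,36,48,"sp1")
plan((545.3,-239.6,100,-4.5))
E
```

```text
time: 10.0
tcp_pos: [540.4, -232.3, 160.5]
tool_rot: [-1.563, 0.06, -0.041]
contact_force: [0.2, 0.5, -0.0]
width: 0.997
sp0 1037 ((547.9539794921875, -241.4593963623047), (12.388317108154297, 59.87042999267578), 86.22293853759766) 41.99585422925606
sp1 946 ((518.2276611328125, -290.7109069824219), (60.12265396118164, 13.417015075683594), 0.9346126317977905) 41.95553097925914
0.3,3.01,-0.38,-0.003,0.007,-0.006,1
0.29,3.02,-0.37,-0.003,0.007,-0.006,1
--
```

View pics/w6.png

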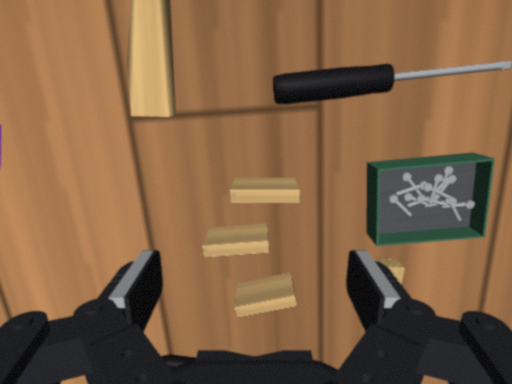

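```bash
python3 - <<'E'
from h import *
plan((547.6,-241.2,100,-3.8))
E
python3 -m pendant '[0.35,3,-0.4,0,0,-0.006,1,0.3,2.5,-0.4,0,0,-0.006,1,0,0,0,0,0,0,1,0,0,0,0,0,0,1]'; python3 - <<'E'
from h import *
plan((547.6,-241.2,60,-3.8))
E
```

```text
0.42,3.01,-0.46,-0.004,0.001,-0.006,1
0.4,3.02,-0.44,-0.004,0.001,-0.006,1
--
time: 10.45
tcp_pos: [548.0, -235.5, 103.8]
tool_rot: [-1.562, 0.045, -0.046]
contact_force: [-0.3, -0.2, 0.5]
width: 1.001
-0.0,4.37,-0.61,-0.008,0.008,0.0,1
--
```

```bash
python3 -m pendant '[0,2,-0.6,-0.008,0.005,0,1,0,2,0,0,0,0,1,0,0,0,0,0,0,1,0,0,0,0,0,0,1]'; python3 - <<'E'
from h import *
plan((547.6,-241.2,15,-3.8))
np.set_printoptions(precision=1,suppress=True)
k=imaging.get_calibration("wrist")
p,d=imaging.get_image("wrist"); cv2.imwrite("pics/w7.png",p)
Q=cloud(k,d).reshape(-1,3)
m=(abs(Q[:,2]-42)<6)&(abs(Q[:,0]-547)<45)&(abs(Q[:,1]+241)<20)
print(cv2.minAreaRect(Q[m][:,:2].astype(np.float32)))
E
```

```text
time: 10.85
tcp_pos: [551.0, -239.6, 67.9]
tool_rot: [-1.573, 0.043, -0.05]
contact_force: [0.6, -0.1, 1.7]
width: 0.999
-0.18,2.65,-0.09,0.001,0.004,0.002,1
-0.17,2.65,-0.09,0.001,0.004,0.002,1
--
((547.86572265625, -241.33018493652344), (12.776921272277832, 59.995357513427734), 86.5077133178711)
```

View pics/w7.png

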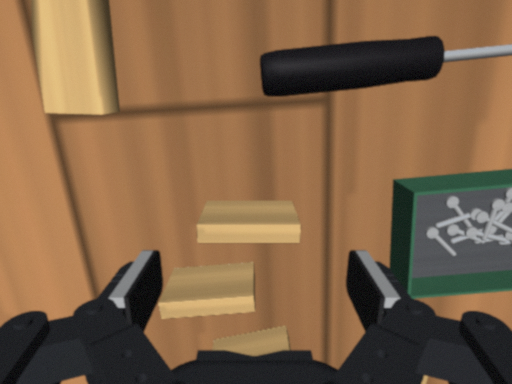

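```bash
python3 -m pendant '[-0.3,1.5,-0.2,0,0,0,1,0,1.5,0,0,0,0,1,0,1.2,0,0,0,0,1,0,0,0,0,0,0,1,0,0,0,0,0,0,1]'; python3 - <<'E'
from h import *
plan((547.8,-241.3,15,-3.7))
E
```

```text
time: 11.4
tcp_pos: [552.0, -242.7, 31.2]
tool_rot: [-1.577, 0.036, -0.055]
contact_force: [-0.1, -0.3, -0.0]
width: 1.0
-0.45,1.62,0.12,0.006,0.007,0.013,1
--
```

```bash
python3 -m pendant '[-0.4,1,0.1,0.006,0.006,0.013,1,-0.1,0.6,0,0,0,0,1,0,0,0,0,0,0,1,0,0,0,0,0,0,1]'; python3 - <<'E'
from h import *
plan((547.8,-241.3,15,-3.7))
E
```

```text
time: 11.8
tcp_pos: [547.7, -241.8, 15.3]
tool_rot: [-1.57, 0.051, -0.051]
contact_force: [0.4, -0.2, 0.0]
width: 0.998
0.01,0.03,0.05,0.0,0.0,0.0,1
--
```

```bash
python3 -m pendant '[0,0,0,0,0,0,0.5,0,0,0,0,0,0,0.4,0,0,0,0,0,0,0.4,0,0,0,0,0,0,0.4,0,0,0,0,0,0,0.4,0,0,0,0,0,0,0.4]'; python3 - <<'E'
from h import *
p,d=imaging.get_image("wrist"); cv2.imwrite("pics/w8.png",p)
plan((547.8,-241.3,140,-3.7),(660.7,49,140,-8))
E
```

```text
time: 12.4
tcp_pos: [548.1, -242.0, 16.1]
tool_rot: [-1.571, 0.05, -0.051]
contact_force: [0.4, -0.0, 0.0]
width: 0.684
-0.01,-4.13,0.02,0.0,0.0,0.0,1
-0.01,-4.13,0.02,0.0,0.0,0.0,1
-0.01,-4.13,0.02,0.0,0.0,0.0,1
--
1.34,-0.0,4.24,0.0,0.011,0.0,1
1.3,-0.0,4.26,0.0,0.011,0.0,1
1.25,-0.0,4.27,0.0,0.011,0.0,1
1.2,-0.0,4.28,0.0,0.011,0.0,1
1.16,-0.0,4.3,0.0,0.011,0.0,1
1.11,-0.0,4.31,0.0,0.011,0.0,1
1.06,-0.0,4.32,0.0,0.011,0.0,1
--
```

View pics/w8.png

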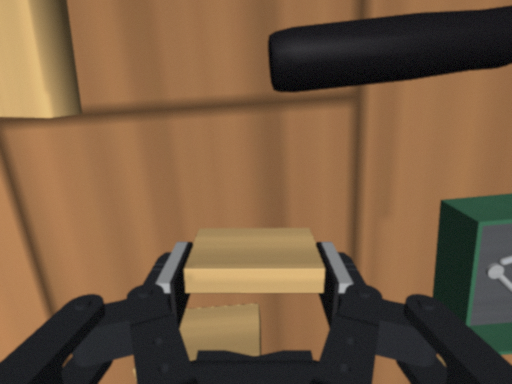

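```bash
python3 -m pendant '[0,-2,0,0,0,0,0.4,0,-4,0,0,0,0,0.4,0,-4,0,0,0,0,0.4,1.3,-2,4.2,0,0.01,0,0.4,1.3,0,4.2,0,0.01,0,0.4,1.2,0,4.2,0,0.01,0,0.4,1.2,0,4.2,0,0.01,0,0.4,1.1,0,4.2,0,0.01,0,0.4,1.1,0,4.2,0,0.01,0,0.4,0.7,0,2.5,0,0.01,0,0.4,0,0,0,0,0,0,0.4,0,0,0,0,0,0,0.4]'; python3 - <<'E'
from h import *
plan((660.7,49,110,-8))
E
```

```text
time: 13.65
tcp_pos: [656.7, 36.1, 140.8]
tool_rot: [-1.568, 0.108, -0.112]
contact_force: [0.6, -0.7, -0.1]
width: 0.686
0.21,3.08,1.33,-0.001,-0.001,0.003,1
--
```

```bash
python3 -m pendant '[0.2,0,1.4,0,0,0.003,0.4,0.1,1.5,0,0,0,0,0.4,0,1.5,0,0,0,0,0.4,0,0,0,0,0,0,0.4,0,0,0,0,0,0,0.4]'; python3 - <<'E'
from h import *
np.set_printoptions(precision=1,suppress=True)
plan((660.7,49,84,-8))
k=imaging.get_calibration("wrist")
p,d=imaging.get_image("wrist"); cv2.imwrite("pics/w9.png",p)
Q=cloud(k,d).reshape(-1,3)
s,t,R=st()
m=(abs(Q[:,2]-(t[2]+26))<6)&(abs(Q[:,0]-t[0])<28)&(abs(Q[:,1]-t[1])<20)
print(t,m.sum(),cv2.minAreaRect(Q[m][:,:2].astype(np.float32)))
m=(abs(Q[:,2]-90)<3)&(abs(Q[:,0]-660)<28)&(abs(Q[:,1]-87)<40)
print(m.sum(),cv2.minAreaRect(Q[m][:,:2].astype(np.float32)))
E
```

```text
time: 14.15
tcp_pos: [661.8, 47.9, 111.0]
tool_rot: [-1.567, 0.115, -0.114]
contact_force: [-0.3, 0.7, 0.3]
width: 0.688
-0.12,2.7,0.1,-0.001,-0.006,-0.001,1
--
[661.7  47.8 111. ] 4330 ((662.0126953125, 48.13174819946289), (19.27012062072754, 61.7825813293457), 75.67326354980469)
8626 ((660.03857421875, 86.53768157958984), (55.894676208496094, 59.620086669921875), 0.06992916762828827)
```

View pics/w9.png

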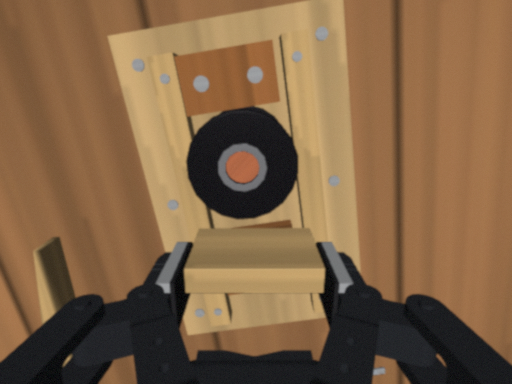

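```bash
python3 -m pendant '[-0.1,1.2,0.05,0,0,0,0.4,0,1.2,0,0,0,0,0.4,0,0.6,0,0,0,0,0.4,0,0,0,0,0,0,0.4,0,0,0,0,0,0,0.4]'; python3 - <<'E'
from h import *
plan((660.7,48.5,46,-8))
E
```

```text
time: 14.7
tcp_pos: [661.1, 48.0, 79.5]
tool_rot: [-1.567, 0.115, -0.115]
contact_force: [0.8, -0.1, -0.7]
width: 0.688
-0.05,3.35,0.05,-0.001,-0.007,0.0,1
--
```

```bash
python3 -m pendant '[0,1,0,0,0,0,0.4,0,1,0,0,0,0,0.4,0,0.6,0,0,0,0,0.4,0,0,0,0,0,0,0.4,0,0,0,0,0,0,0.4]'; python3 - <<'E'
from h import *
plan((660.9,48.5,46,-8))
E
```

```text
time: 15.2
tcp_pos: [661.2, 48.1, 51.2]
tool_rot: [-1.567, 0.115, -0.115]
contact_force: [-0.7, -0.7, 0.0]
width: 0.688
-0.03,0.52,0.04,-0.001,-0.007,0.0,1
--
```

```bash
python3 -m pendant '[0,0.4,0,0,0,0,0.4,0,0.2,0,0,0,0,0.4,0,0,0,0,0,0,0.4,0,0,0,0,0,0,0.4]'
```

```text
time: 15.6
tcp_pos: [662.0, 48.1, 46.1]
tool_rot: [-1.567, 0.113, -0.117]
contact_force: [0.3, 0.6, 0.0]
width: 0.682
```

```bash
python3 -m pendant '[0,0.1,0,0,0,0,0.4,0,0,0,0,0,0,0.4]';  python3 -m pendant '[0,0,0,0,0,0,1,0,0,0,0,0,0,1,0,0,0,0,0,0,1,0,0,0,0,0,0,1,0,-2,0,0,0,0,1,0,-4,0,0,0,0,1,0,-4,0,0,0,0,1,0,-2,0,0,0,0,1,0,0,0,0,0,0,1]'; python3 - <<'E'
from h import *
np.set_printoptions(precision=1,suppress=True)
k=imaging.get_calibration("wrist")
p,d=imaging.get_image("wrist"); cv2.imwrite("pics/w10.png",p)
Q=cloud(k,d).reshape(-1,3)
def seg(x0,x1,y0,y1,z0,z1,n):
    m=(Q[:,2]>z0)&(Q[:,2]<z1)&(Q[:,0]>x0)&(Q[:,0]<x1)&(Q[:,1]>y0)&(Q[:,1]<y1)
    if m.sum()<5: print(n,m.sum());return
    print(n,m.sum(),cv2.minAreaRect(Q[m][:,:2].astype(np.float32)),np.median(Q[m][:,2]))
seg(620,700,45,117,86,95,"reel");seg(630,690,110,160,75,84,"end");seg(630,690,-10,33,68,76,"stop");seg(620,700,35,65,68,76,"spacer")
s,t,R=st();print(t)
E
```

```text
time: 15.8
tcp_pos: [662.3, 48.1, 46.1]
tool_rot: [-1.567, 0.112, -0.117]
contact_force: [-0.4, -0.3, -0.8]
width: 0.685
time: 16.7
tcp_pos: [660.6, 48.0, 168.0]
tool_rot: [-1.567, 0.116, -0.114]
contact_force: [0.4, 0.2, 0.3]
width: 0.997
reel 5176 ((661.2303466796875, 86.64190673828125), (58.80455017089844, 58.874732971191406), 85.91317749023438) 90.130085003864
end 3371 ((660.5155029296875, 131.31019592285156), (50.0244026184082, 30.066007614135742), 0.5096863508224487) 80.20953559038406
stop 2155 ((661.6746826171875, 13.36744213104248), (50.006832122802734, 31.1414794921875), 0.7669076919555664) 72.14990874790107
spacer 1044 ((662.5947265625, 48.63124084472656), (12.267010688781738, 60.036983489990234), 82.10175323486328) 72.08386023060686
[660.1  48.  166.6]
```

View pics/w10.png

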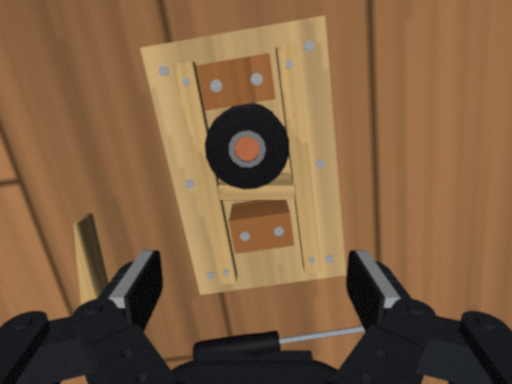

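```bash
python3 - <<'E'
from h import *
plan((540,-60,166,85),(454,-150,166,175.3))
E
```

```text
-0.86,0.01,-1.04,-0.0,-0.136,-0.0,1
-0.99,0.01,-0.91,-0.0,-0.136,-0.0,1
-1.11,0.01,-0.77,-0.0,-0.136,-0.0,1
-1.2,0.01,-0.61,-0.0,-0.136,-0.0,1
-1.27,0.01,-0.44,-0.0,-0.136,-0.0,1
-1.32,0.01,-0.27,-0.0,-0.136,-0.0,1
-1.34,0.01,-0.08,-0.0,-0.136,-0.0,1
-1.34,0.01,0.1,-0.0,-0.136,-0.0,1
-1.32,0.01,0.28,-0.0,-0.136,-0.0,1
-1.27,0.01,0.46,-0.0,-0.136,-0.0,1
-1.19,0.01,0.62,-0.0,-0.136,-0.0,1
-1.1,0.01,0.78,-0.0,-0.136,-0.0,1
--
-0.88,-0.0,0.71,-0.0,-0.143,0.0,1
-0.77,-0.0,0.83,-0.0,-0.143,0.0,1
-0.65,-0.0,0.93,-0.0,-0.143,0.0,1
-0.51,-0.0,1.01,-0.0,-0.143,0.0,1
-0.36,-0.0,1.07,-0.0,-0.143,0.0,1
-0.2,-0.0,1.11,-0.0,-0.143,0.0,1
-0.04,-0.0,1.13,-0.0,-0.143,0.0,1
0.12,-0.0,1.12,-0.0,-0.143,0.0,1
0.28,-0.0,1.1,-0.0,-0.143,0.0,1
0.43,-0.0,1.04,-0.0,-0.143,0.0,1
0.58,-0.0,0.97,-0.0,-0.143,0.0,1
--
```

```bash
python3 -m pendant '[-0.9,0,-1,0,-0.136,0,1,-1,0,-0.9,0,-0.136,0,1,-1.1,0,-0.8,0,-0.136,0,1,-1.2,0,-0.6,0,-0.136,0,1,-1.3,0,-0.4,0,-0.136,0,1,-1.3,0,-0.3,0,-0.136,0,1,-1.3,0,-0.1,0,-0.136,0,1,-1.3,0,0.1,0,-0.136,0,1,-1.3,0,0.3,0,-0.136,0,1,-1.3,0,0.5,0,-0.136,0,1,-1.2,0,0.6,0,-0.136,0,1,-1.1,0,0.8,0,-0.136,0,1]'
python3 -m pendant '[-0.9,0,0.7,0,-0.143,0,1,-0.8,0,0.8,0,-0.143,0,1,-0.7,0,0.9,0,-0.143,0,1,-0.5,0,1,0,-0.143,0,1,-0.4,0,1.1,0,-0.143,0,1,-0.2,0,1.1,0,-0.143,0,1,0,0,1.1,0,-0.143,0,1,0.1,0,1.1,0,-0.143,0,1,0.3,0,1.1,0,-0.143,0,1,0.4,0,1,0,-0.143,0,1]'
python3 - <<'E'
from h import *
plan((454,-150,166,175.3))
E
```

```text
time: 17.95
tcp_pos: [528.0, -63.5, 146.7]
tool_rot: [-1.193, -1.176, 1.205]
contact_force: [-0.3, -0.3, 0.1]
width: 0.999
time: 18.95
tcp_pos: [445.6, -152.1, 132.9]
tool_rot: [-0.049, -2.158, 2.133]
contact_force: [-0.2, -0.2, 1.0]
width: 1.001
-0.63,-3.35,-0.32,0.009,-0.017,0.053,1
--
```

```bash
python3 -m pendant '[-0.6,-2,-0.3,0,-0.01,0.05,1,0,0,0,0,0,0,1,0,0,0,0,0,0,1]'
python3 - <<'E'
from h import *
np.set_printoptions(precision=1,suppress=True)
k=imaging.get_calibration("wrist")
p,d=imaging.get_image("wrist"); cv2.imwrite("pics/w11.png",p); np.save("pics/w11.npy",d)
s,t,R=st();print(t);print(R)
Q=cloud(k,d).reshape(-1,3)
m=(abs(Q[:,2]-26)<5)&(abs(Q[:,0]-460)<60)&(abs(Q[:,1]+80)<130)
A=Q[m][:,:2].astype(np.float32)
hull=cv2.convexHull(A)[:,0]; print(cv2.approxPolyDP(hull,4,True)[:,0],m.sum()); print(cv2.minAreaRect(A))
E
```

```text
time: 19.25
tcp_pos: [449.5, -149.8, 148.4]
tool_rot: [-0.084, -2.187, 2.161]
contact_force: [-0.3, -0.1, 0.9]
width: 0.998
[ 449.7 -149.7  148.5]
[[-1.  -0.  -0.1]
 [ 0.1  0.  -1. ]
 [ 0.  -1.  -0. ]]
[[ 487.1   28.7]
 [ 482.    29.4]
 [ 442.9 -124.9]
 [ 438.8 -167.6]
 [ 469.5 -170.3]] 4611
((464.3760986328125, -69.53616333007812), (200.69155883789062, 31.309125900268555), 83.98580932617188)
```

View pics/w11.png

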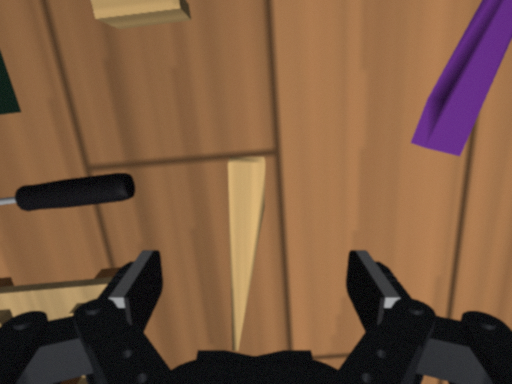

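```bash
python3 - <<'E'
from h import *
p=cv2.imread("pics/w11.png"); cv2.imwrite("pics/w11c.png",cv2.resize(p[140:370,190:310],None,fx=2.5,fy=2.5))
plan((455.9,-149,90,175))
E
```

```text
-0.33,2.92,-0.03,0.006,0.001,0.004,1
-0.32,2.92,-0.05,0.006,0.001,0.004,1
--
```

View pics/w11c.png

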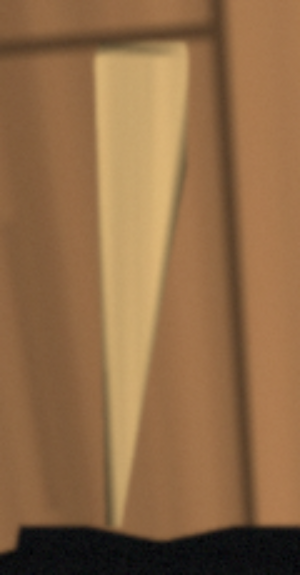

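The crop shows the pale wooden wedge, butt at the top (wrist px 247,160) and nose at the bottom (237,345), straight edge on the left and slope on the right. The purple one at (460,100) is the look-alike.

```bash
python3 -m pendant '[-0.3,2.5,0,0.006,0,0.004,1,-0.3,2.5,0,0.006,0,0.004,1,0,0,0,0,0,0,1,0,0,0,0,0,0,1]'
python3 - <<'E'
from h import *
plan((455.9,-149,35,175))
np.set_printoptions(precision=1,suppress=True)
k=imaging.get_calibration("wrist")
p,d=imaging.get_image("wrist")
Q=cloud(k,d).reshape(-1,3)
m=(abs(Q[:,2]-26)<5)&(abs(Q[:,0]-460)<40)&(abs(Q[:,1]+80)<130)
A=Q[m][:,:2].astype(np.float32)
hull=cv2.convexHull(A)[:,0]; print(cv2.approxPolyDP(hull,2.5,True)[:,0],m.sum())
E
```

```text
time: 19.7
tcp_pos: [454.5, -149.0, 94.8]
tool_rot: [-0.088, -2.175, 2.174]
contact_force: [0.7, -0.3, 0.8]
width: 0.999
-0.09,2.99,-0.0,0.0,0.001,0.003,1
-0.08,2.99,-0.0,0.0,0.001,0.003,1
--
[[ 475.7  -20.5]
 [ 468.9  -21. ]
 [ 444.7 -116.9]
 [ 439.2 -167.8]
 [ 469.9 -170.6]
 [ 482.7  -24.5]] 6074
```

```bash
python3 -m pendant '[-0.1,2.5,0,0,0,0.003,1,0,2.5,0,0,0,0,1,0,1,0,0,0,0,1,0,0,0,0,0,0,1,0,0,0,0,0,0,1]'
python3 - <<'E'
from h import *
plan((455.9,-149,4,175))
E
```

```text
time: 20.25
tcp_pos: [458.4, -150.7, 37.8]
tool_rot: [-0.097, -2.177, 2.18]
contact_force: [0.2, 0.3, 0.2]
width: 0.997
0.28,3.38,-0.15,-0.002,0.001,-0.003,1
--
```

```bash
python3 -m pendant '[0.3,1.2,-0.15,0,0,0,1,0.1,1.2,-0.1,0,0,0,1,0,0.6,0,0,0,0,1,0,0,0,0,0,0,1,0,0,0,0,0,0,1]'
python3 - <<'E'
from h import *
plan((455.9,-149,4,175))
E
```

```text
time: 20.75
tcp_pos: [458.6, -149.8, 12.3]
tool_rot: [-0.105, -2.176, 2.187]
contact_force: [0.3, -0.4, -0.3]
width: 0.999
0.29,0.82,-0.06,-0.005,0.001,-0.01,1
--
```

```bash
python3 -m pendant '[0.3,0.5,-0.05,-0.005,0,-0.01,1,0,0.3,0,0,0,0,1,0,0,0,0,0,0,1,0,0,0,0,0,0,1]'
python3 - <<'E'
from h import *
plan((455.9,-149,4,175))
E
```

```text
time: 21.15
tcp_pos: [456.5, -149.7, 4.9]
tool_rot: [-0.096, -2.178, 2.178]
contact_force: [-0.5, 0.5, 0.2]
width: 1.0
0.07,0.09,-0.06,0.0,0.001,-0.001,1
--
```

```bash
python3 -m pendant '[0,0,0,0,0,0,0.6,0,0,0,0,0,0,0.3,0,0,0,0,0,0,0,0,0,0,0,0,0,0,0,0,0,0,0,0,0,0,0,0,0,0,0,0,0,0,0,0,0,0,0,0,0,0,0,0,0,0]'
python3 - <<'E'
from h import *
s,t,R=st(); print(t,R)
p,d=imaging.get_image("wrist"); cv2.imwrite("pics/w12.png",p)
E
```

```text
time: 21.95
tcp_pos: [456.7, -149.7, 5.3]
tool_rot: [-0.096, -2.178, 2.178]
contact_force: [0.2, 0.0, -0.2]
width: 0.352
[ 456.74358608 -149.74968454    5.30386436] [[-9.96251246e-01  1.74642753e-03 -8.64893378e-02]
 [ 8.64888317e-02 -3.63434968e-04 -9.96252754e-01]
 [-1.77131648e-03 -9.99998409e-01  2.11026063e-04]]
```

View pics/w12.png

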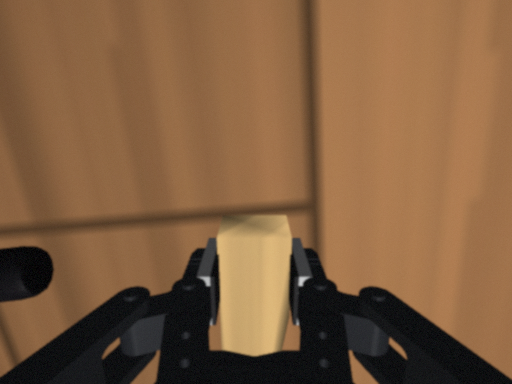

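```bash
python3 -m pendant '[0,-2,0,0,0,0,0,0,-4,0,0,0,0,0,0,-4,0,0,0,0,0,0,-4,0,0,0,0,0,0,-2,0,0,0,0,0,0,0,0,0,0,0,0,0,0,0,0,0,0,0]'
python3 - <<'E'
from h import *
plan((395,46,165,90.5),grip=0)
p,d=imaging.get_image("scene"); cv2.imwrite("pics/s2.png",p)
E
```

```text
time: 22.7
tcp_pos: [454.9, -149.0, 170.1]
tool_rot: [-0.093, -2.177, 2.175]
contact_force: [-1.1, -0.3, -0.4]
width: 0.351
0.7,0.05,-1.72,-0.0,0.134,0.0,0
0.92,0.05,-1.61,-0.0,0.134,0.0,0
1.13,0.05,-1.47,-0.0,0.134,0.0,0
1.31,0.05,-1.31,-0.0,0.134,0.0,0
1.48,0.05,-1.12,-0.0,0.134,0.0,0
1.61,0.05,-0.92,-0.0,0.134,0.0,0
1.72,0.05,-0.69,-0.0,0.134,0.0,0
1.8,0.05,-0.46,-0.0,0.134,0.0,0
1.84,0.05,-0.21,-0.0,0.134,0.0,0
1.85,0.05,0.04,-0.0,0.134,0.0,0
1.83,0.05,0.28,-0.0,0.134,0.0,0
--
```

View pics/s2.png

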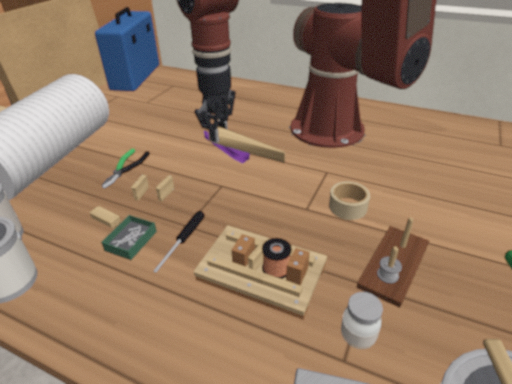

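```bash
python3 -m pendant '[0.7,0,-1.7,0,0.134,0,0,0.9,0,-1.6,0,0.134,0,0,1.1,0,-1.5,0,0.134,0,0,1.3,0,-1.3,0,0.134,0,0,1.5,0,-1.1,0,0.134,0,0,1.6,0,-0.9,0,0.134,0,0,1.7,0,-0.7,0,0.134,0,0,1.8,0,-0.4,0,0.134,0,0,1.8,0,-0.2,0,0.134,0,0,1.8,0,0,0,0.134,0,0,1.8,0,0.3,0,0.134,0,0,0,0,0,0,0,0,0]'
python3 - <<'E'
from h import *
plan((400,46.5,130,90.5),grip=0)
E
```

```text
time: 23.95
tcp_pos: [386.3, 54.2, 154.3]
tool_rot: [-1.205, -1.15, 1.179]
contact_force: [-0.6, -0.5, -0.1]
width: 0.355
-0.71,2.38,-1.48,-0.032,-0.062,0.007,0
--
```

```bash
python3 -m pendant '[-0.7,2,-1.4,-0.03,-0.06,0.007,0,0,2,0,0,0,0,0,0,2,0,0,0,0,0,0,0,0,0,0,0,0,0,0,0,0,0,0,0]'
python3 - <<'E'
from h import *
np.set_printoptions(precision=3,suppress=True)
s,t,R=st();print(R)
plan((400,46.5,54.5,90.5),grip=0)
E
```

```text
time: 24.45
tcp_pos: [397.6, 44.8, 88.7]
tool_rot: [-1.192, -1.224, 1.233]
contact_force: [0.3, -0.2, 0.8]
width: 0.359
[[-0.027 -0.006 -1.   ]
 [ 1.    -0.001 -0.027]
 [-0.    -1.     0.006]]
0.16,3.42,-0.26,-0.006,0.018,-0.001,0
--
```

```bash
python3 -m pendant '[0.2,1.5,0.3,-0.006,0.018,0,0,0,1.2,0,0,0,0,0,0,0.5,0,0,0,0,0,0,0,0,0,0,0,0,0,0,0,0,0,0,0]'
python3 - <<'E'
from h import *
np.set_printoptions(precision=3,suppress=True)
s,t,R=st();print(R)
plan((420,46.5,54,90.5),grip=0)
k=imaging.get_calibration("wrist")
p,d=imaging.get_image("scene"); cv2.imwrite("pics/s3.png",cv2.resize(p[110:330,160:360],None,fx=2.7,fy=2.7))
E
```

```text
time: 24.95
tcp_pos: [396.8, 45.5, 58.6]
tool_rot: [-1.206, -1.221, 1.218]
contact_force: [0.0, -0.5, 0.1]
width: 0.356
[[-0.013  0.003 -1.   ]
 [ 1.    -0.001 -0.013]
 [-0.001 -1.    -0.003]]
0.07,0.47,-2.32,0.003,0.005,-0.001,0
--
```

View pics/s3.png

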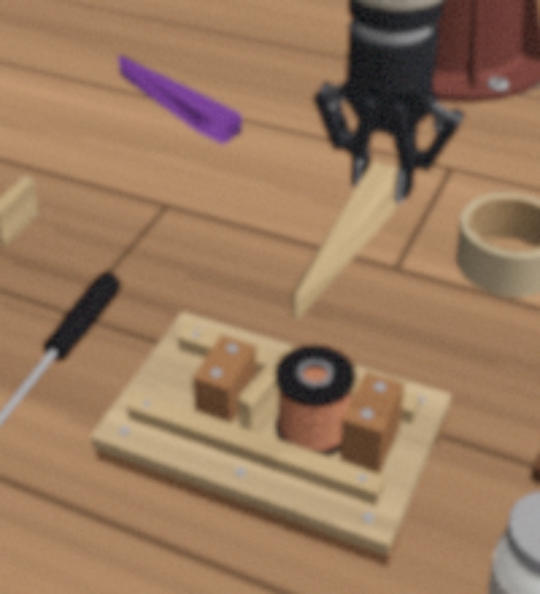

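```bash
python3 -m pendant '[0,0.3,-1.5,0.003,0.005,0,0,0,0.1,-2,0,0,0,0,0,0,-1,0,0,0,0,0,0,0,0,0,0,0,0,0,0,0,0,0,0]'
python3 - <<'E'
from h import *
np.set_printoptions(precision=3,suppress=True)
s,t,R=st();print(R)
plan((460,46.3,52.5,90.5),grip=0)
E
```

```text
time: 25.5
tcp_pos: [443.8, 45.9, 56.8]
tool_rot: [-1.207, -1.217, 1.216]
contact_force: [-0.9, 1.4, -0.7]
width: 0.356
[[-0.009  0.002 -1.   ]
 [ 1.    -0.001 -0.009]
 [-0.001 -1.    -0.002]]
0.02,0.44,-1.62,0.002,0.0,-0.001,0
--
```

```bash
python3 -m pendant '[0,0.3,-1,0,0,0,0,0,0.2,-1,0,0,0,0,0,0,0,0,0,0,0,0,0,0,0,0,0,0]'
python3 - <<'E'
from h import *
np.set_printoptions(precision=3,suppress=True)
s,t,R=st();print(R)
plan((490,46,51.5,90.5),grip=0)
p,d=imaging.get_image("scene"); cv2.imwrite("pics/s4.png",cv2.resize(p[180:300,190:350],None,fx=4,fy=4,interpolation=cv2.INTER_CUBIC))
E
```

```text
time: 25.9
tcp_pos: [463.9, 46.2, 51.5]
tool_rot: [-1.207, -1.216, 1.217]
contact_force: [0.3, 0.2, -0.3]
width: 0.354
[[-0.009  0.001 -1.   ]
 [ 1.    -0.001 -0.009]
 [-0.001 -1.    -0.001]]
-0.04,0.01,-2.61,0.001,0.001,-0.001,0
--
```

View pics/s4.png

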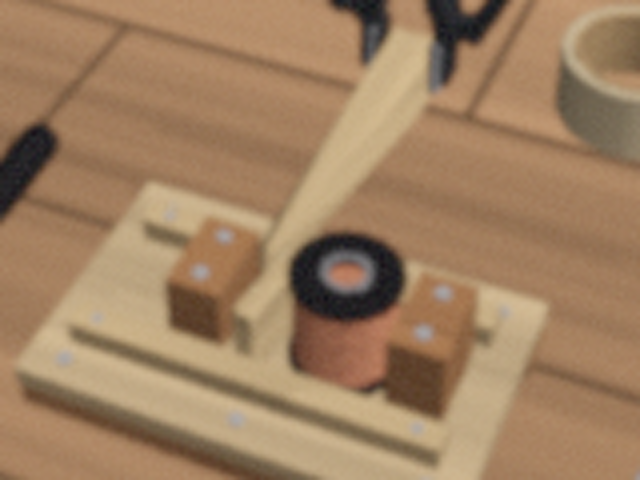

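```bash
python3 -m pendant '[0,0,-1,0,0,0,0,0,0,-1,0,0,0,0,-0.05,0,-1,0,0,0,0,0,0,0,0,0,0,0,0,0,0,0,0,0,0]'
python3 - <<'E'
from h import *
np.set_printoptions(precision=3,suppress=True)
s,t,R=st();print(R)
plan((520,45.5,51,90.5),grip=0)
E
```

```text
time: 26.45
tcp_pos: [497.0, 45.9, 51.7]
tool_rot: [-1.207, -1.217, 1.216]
contact_force: [-0.3, 0.5, -0.8]
width: 0.357
[[-0.009  0.002 -1.   ]
 [ 1.    -0.001 -0.009]
 [-0.001 -1.    -0.002]]
-0.06,0.07,-2.3,0.002,0.001,-0.001,0
--
```

```bash
python3 -m pendant '[-0.03,0.05,-1,0,0,0,0,-0.03,0.05,-1,0,0,0,0,0,0,0,0,0,0,0,0,0,0,0,0,0,0]'
python3 - <<'E'
from h import *
plan((541,44.5,51,90.5),grip=0)
p,d=imaging.get_image("scene"); cv2.imwrite("pics/s5.png",cv2.resize(p[180:300,190:350],None,fx=4,fy=4,interpolation=cv2.INTER_CUBIC))
E
```

```text
time: 26.85
tcp_pos: [518.6, 45.4, 50.4]
tool_rot: [-1.207, -1.216, 1.217]
contact_force: [-0.2, -0.4, -0.8]
width: 0.358
-0.12,-0.05,-2.24,0.001,0.001,-0.001,0
--
```

View pics/s5.png

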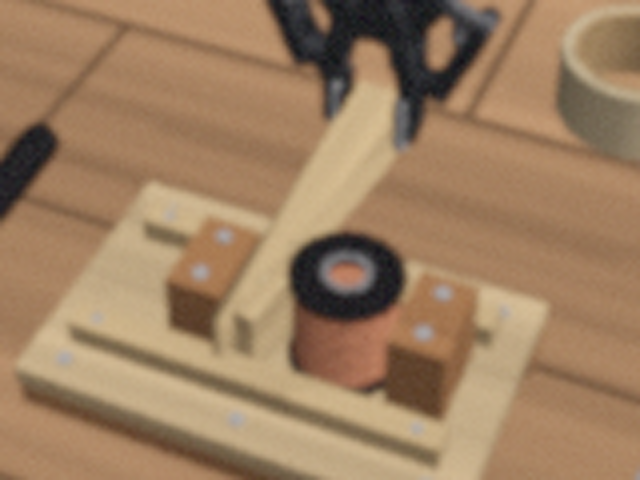

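Nose is through between stop block and spacer (225,345). Keep pushing in small steps.

```bash
python3 -m pendant '[-0.03,0,-0.6,0,0,0,0,-0.03,0,-0.6,0,0,0,0,0,0,0,0,0,0,0,0,0,0,0,0,0,0]'; python3 -m pendant '[-0.03,0,-0.4,0,0,0,0,0,0,0,0,0,0,0]';python3 -m pendant '[-0.03,0,-0.3,0,0,0,0,0,0,0,0,0,0,0]'
```

```text
time: 27.3
tcp_pos: [531.1, 44.5, 50.5]
tool_rot: [-1.207, -1.215, 1.217]
contact_force: [-0.2, -0.6, -0.1]
width: 0.358
time: 27.5
tcp_pos: [535.2, 44.1, 50.5]
tool_rot: [-1.208, -1.215, 1.217]
contact_force: [0.1, -0.4, -0.3]
width: 0.357
time: 27.7
tcp_pos: [538.4, 43.6, 50.5]
tool_rot: [-1.208, -1.214, 1.217]
contact_force: [0.3, -0.8, -0.8]
width: 0.358
```

```bash
python3 -m pendant '[0,0,-0.3,0,0,0,0,0,0,0,0,0,0,0]';python3 -m pendant '[0,0,-0.3,0,0,0,0,0,0,0,0,0,0,0]'; python3 -m pendant '[0,0,-0.3,0,0,0,0,0,0,0,0,0,0,0]'
```

```text
time: 27.9
tcp_pos: [541.1, 43.5, 50.4]
tool_rot: [-1.207, -1.213, 1.218]
contact_force: [0.1, -1.4, 0.1]
width: 0.355
time: 28.1
tcp_pos: [541.7, 43.7, 50.1]
tool_rot: [-1.204, -1.21, 1.22]
contact_force: [0.5, -1.0, 2.5]
width: 0.357
time: 28.3
tcp_pos: [542.0, 43.8, 50.0]
tool_rot: [-1.2, -1.207, 1.223]
contact_force: [1.5, -2.0, 2.8]
width: 0.36
```

```bash
python3 - <<'E'
from h import *
np.set_printoptions(precision=3,suppress=True)
s,t,R=st();print(s);print(R)
p,d=imaging.get_image("scene"); cv2.imwrite("pics/s6.png",cv2.resize(p[180:300,190:350],None,fx=4,fy=4,interpolation=cv2.INTER_CUBIC))
k=imaging.get_calibration("wrist")
p,d=imaging.get_image("wrist"); cv2.imwrite("pics/w13.png",p)
E
```

```text
{'time': 28.3, 'joint_positions': array([-0.052,  0.501, -0.353,  0.726, -0.004, -0.061]), 'qvel': array([ 0.003, -0.008, -0.006,  0.002, -0.002, -0.002]), 'effort': array([  0.899, -58.942,  24.605,   1.193,   0.463,   0.148]), 'tcp_pos': array([541.965,  43.793,  50.014]), 'tool_rot': array([-1.2  , -1.207,  1.223]), 'contact_force': array([ 1.507, -2.006,  2.805]), 'torque': array([-0.303, -0.636,  0.09 ]), 'width': 0.35989620330954114}
[[-0.009 -0.01  -1.   ]
 [ 1.    -0.003 -0.009]
 [-0.003 -1.     0.01 ]]
```

View pics/s6.png

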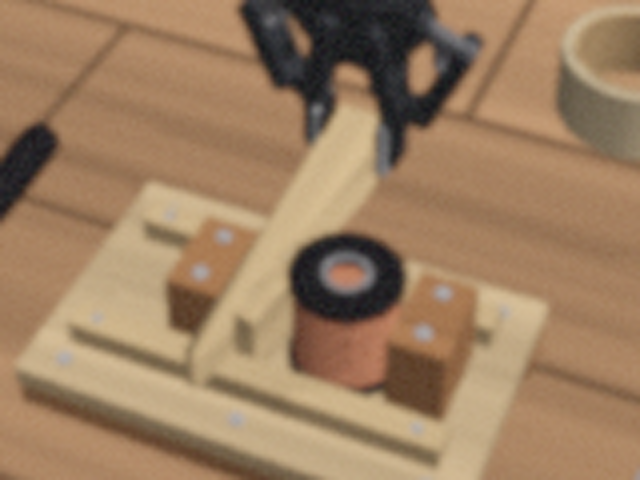

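View pics/w13.png

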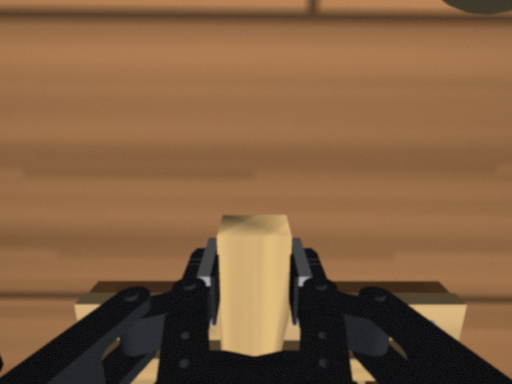

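```bash
python3 -m pendant '[0,0,-0.5,-0.005,0,0,0]'; python3 -m pendant '[0,0,-0.8,-0.005,0,0,0]'
```

```text
time: 28.5
tcp_pos: [542.9, 43.8, 49.3]
tool_rot: [-1.199, -1.205, 1.224]
contact_force: [-23.8, -3.9, 12.1]
width: 0.36
time: 28.6
tcp_pos: [544.3, 43.8, 48.1]
tool_rot: [-1.194, -1.2, 1.228]
contact_force: [-27.9, -3.0, 15.3]
width: 0.357
```

```bash
python3 - <<'E'
from h import *
s,t,R=st();print(t,s["contact_force"])
plan((546,43.9,50.2,90.5),grip=0)
k=imaging.get_calibration("scene")
p,d=imaging.get_image("scene"); cv2.imwrite("pics/s7.png",cv2.resize(p[180:300,190:350],None,fx=4,fy=4,interpolation=cv2.INTER_CUBIC))
Q=cloud(k,d).reshape(-1,3)
m=(abs(Q[:,2]-71)<8)&(abs(Q[:,1]-35)<18)&(Q[:,0]<632)&(Q[:,0]>565)
A=Q[m]; print(len(A), np.polyfit(A[:,0],A[:,2],1), A[:,2].mean())
s,t,R=st();print(t,s["contact_force"])
E
```

```text
[544.33333301  43.84615341  48.07435086] [-27.86073066  -2.97933109  15.33348015]
0.0,-0.22,-0.16,-0.019,0.0,-0.004,0
--
239 [ 0.01815713 57.91725475] 68.81178637189188
[544.5256462   43.80170456  47.85093745] [-23.08068467  -3.51505201  14.85562906]
```

View pics/s7.png

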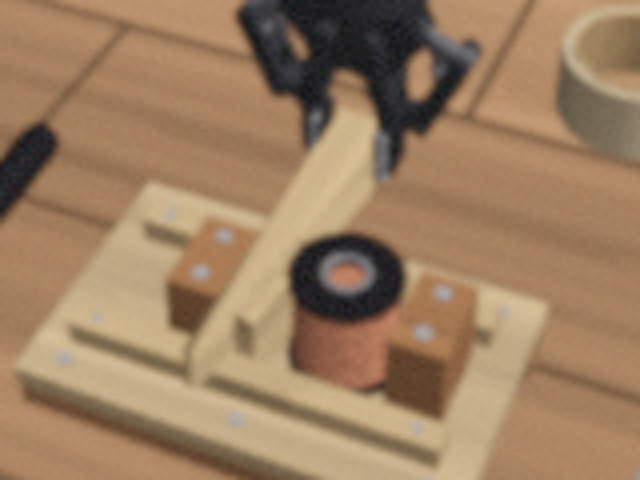

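```bash
python3 -m pendant '[0,-0.15,-0.5,-0.01,0,0,0]'; python3 -m pendant '[0,-0.1,-0.5,-0.005,0,0,0]'
```

```text
time: 28.75
tcp_pos: [544.5, 43.8, 48.1]
tool_rot: [-1.195, -1.2, 1.228]
contact_force: [-13.8, -3.5, 5.5]
width: 0.357
time: 28.85
tcp_pos: [544.6, 43.8, 48.0]
tool_rot: [-1.192, -1.197, 1.23]
contact_force: [-18.9, -3.5, 11.2]
width: 0.355
```

```bash
python3 - <<'E'
from h import *
np.set_printoptions(precision=2,suppress=True)
for i in range(8):
    p,d=imaging.get_image("scene"); s,t,R=st(); print(t,s["contact_force"],s["width"])
k=imaging.get_calibration("scene"); Q=cloud(k,d).reshape(-1,3)
def seg(x0,x1,y0,y1,z0,z1,n):
    m=(Q[:,2]>z0)&(Q[:,2]<z1)&(Q[:,0]>x0)&(Q[:,0]<x1)&(Q[:,1]>y0)&(Q[:,1]<y1)
    if m.sum()<5: print(n,m.sum());return
    print(n,m.sum(),cv2.minAreaRect(Q[m][:,:2].astype(np.float32)),Q[m][:,2].mean())
seg(620,700,50,122,87,95,"reel");seg(630,690,112,160,76,84,"end");seg(630,690,-10,30,69,76,"stop");seg(686,696,35,65,66,76,"spacer"); seg(690,735,20,45,55,78,"nose")
cv2.imwrite("pics/s8.png",cv2.resize(p[200:290,220:340],None,fx=5,fy=5,interpolation=cv2.INTER_CUBIC))
E
```

```text
[544.56  43.75  47.99] [-19.55  -3.43  11.23] 0.36061969219963497
[544.59  43.75  47.99] [-17.56  -3.     9.46] 0.3590402555439127
[544.56  43.75  47.99] [-17.4   -4.05   9.71] 0.35476511122041277
[544.56  43.74  47.98] [-17.97  -3.4    9.87] 0.3557018242761138
[544.56  43.76  47.98] [-17.26  -2.93  10.09] 0.35642975589702197
[544.54  43.74  47.99] [-19.16  -3.61   9.4 ] 0.3530594048834676
[544.56  43.75  47.98] [-18.05  -2.2    9.71] 0.35714575169018453
[544.55  43.74  47.99] [-17.73  -3.37   8.75] 0.35836636603827865
reel 479 ((662.8143310546875, 89.1314697265625), (59.546836853027344, 56.633636474609375), 24.052555084228516) 88.62087603708285
end 326 ((660.939208984375, 131.06747436523438), (36.05480194091797, 51.842552185058594), 88.18434143066406) 78.52522358668625
stop 249 ((662.733154296875, 14.998641014099121), (52.02655029296875, 29.751054763793945), 0.11625223606824875) 70.74200352025426
spacer 42 ((690.4830932617188, 45.55479431152344), (18.435203552246094, 8.741827011108398), 85.21092224121094) 70.09892711174304
nose 148 ((707.7342529296875, 34.6962890625), (13.54000473022461, 36.86366653442383), 78.44064331054688) 66.68843787210463
```

View pics/s8.png

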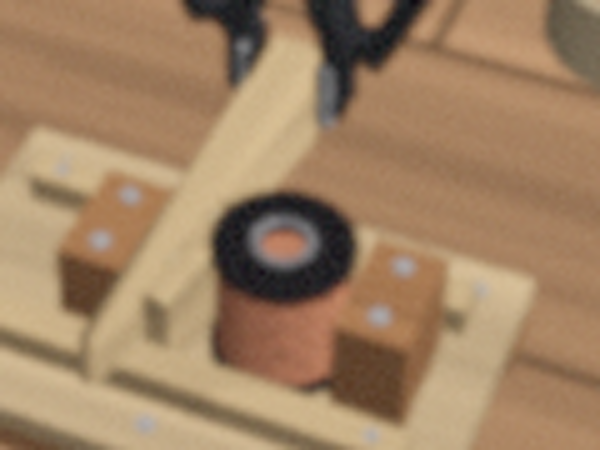

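```bash
python3 - <<'E'
from workcell import env
print(env.hand_in()); print(env.get_state()["contact_force"])
E
```

```text
the job is handed in; nothing more can be done
None
the job is handed in; nothing more can be done
```

I handed the job in with the row tight and the gripper still holding the wedge by its butt and pressing it in. The hand-in gave no verdict, so I can't confirm a pass.

- **Reel:** I lifted it off its spindle, stood it in the channel and pushed it against the end block. On the way down it touched the end block once at about 5 N, so I backed off and re-aligned it before lowering. After I let go, it stood upright with its top at 90 mm, on the channel's centre line to within about 1 mm.
- **Spacer:** The gap measured about 28 mm, so one spacer was enough. It stood flat on the deck, turned about 8° towards the wedge's slope.
- **Wedge:** I pushed the wooden wedge in between the spacer and the stop block. It went tight where I expected, with the nose about 60 mm past the centre line. It stayed almost level, about 0.02 rad off in the depth image.
- **Last check:** In the 0.4 s I watched, the push held steady at about 18 N with no slip of the arm or grip. About 10 N of downward force was also on the rails.

**Checks that disagreed or were missing:**
- **Hand position:** Under the push the hand sank about 2 mm. I only stopped it sinking further and did not recover that height.
- **Force reading:** At first contact, rows that ended without a shift let the push relax and the force read near zero. I made the last row a pressing one.
- **Camera views:** The views disagreed with each other by 1–2 mm, and more on partly hidden objects.
- **Reel and spacer forces:** I could not measure the forces of the spacer on the reel and the reel on the end block directly. I inferred them from the wrist force and the pictures.

I saw none of the other things on the bench move, but I did not measure them at the end.

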